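Load the dessert carrier and lift it level

TASK

Put the two filled custard cups that stand singly on the worktop into the two round pockets of the metal carrier, one cup in each, upright and down on the pocket floor, and let go of them while the carrier stands on the worktop. Then lift the carrier by its black handle to about 15 cm above the worktop, hold it level and still there for about two seconds, and finish while still holding it up. Keep the cups and the carrier upright all the way, do not drop anything, and leave the other things on the worktop where they are.

Things in the scene. Friction and masses are not known exactly. Their poses are not given: they have to be found in the camera images.
- carrier: Loose cup carrier of plain metal, 0.24 to 0.39 kg: a flat base plate 80 mm (its x) by 240 mm (its y) by 4 mm, a round pocket near each end of its length, and a loop handle across its middle. Origin at the centre of its underside, z up; its y runs along its length. It stands on the worktop with its length roughly across the view (yaw within 0.5 rad of 0).
- carrier_handle (a point): Centre of the carrier's black handle bar, 105 mm above the carrier's underside. The bar lies along the carrier's x: 80 mm long, 16 mm wide (along the carrier's y), 20 mm high, flat-sided, carried by two flat posts 5 mm thick and 14 mm wide at x = +36 and -36 mm; 67 mm free between them and nothing under the bar for 90 mm. To lift, pinch its 16 mm width from above, the fingers closing along the carrier's y. Same axes as the carrier.
- pocket_1 (a point): Centre of the floor of one pocket, 88 mm along the carrier's +y from its middle and 4 mm above its underside. The pocket is a round open collar, 52 mm inside diameter at the floor and 54 mm at the mouth, 59 mm outside, its rim 14 mm above its floor; no lid. A cup stands in it with its upper 28 mm free for the fingers. With the fingers closing along the carrier's x they stay clear of the handle, whose top is 115 mm above the carrier's underside. Same axes as the carrier.
- pocket_2 (a point): Centre of the floor of the other, equal pocket, 88 mm along the carrier's -y from its middle. Same axes as the carrier.
- cup_a_center (a point): One of the two filled paper portion cups that stand alone on the worktop, one left and one right of the carrier (which is which varies; they are interchangeable): cream, round and tapered, 58 mm across at the rim, about 42 mm across at the foot, 42 mm high, rigid, 60 to 95 g. This point is on its axis half-way up, 21 mm above its foot. z is its upright axis; its yaw means nothing. Take it across the side wall just under the rim.
- cup_b_center (a point): One of the two filled paper portion cups that stand alone on the worktop, one left and one right of the carrier (which is which varies; they are interchangeable): cream, round and tapered, 58 mm across at the rim, about 42 mm across at the foot, 42 mm high, rigid, 60 to 95 g. This point is on its axis half-way up, 21 mm above its foot. z is its upright axis; its yaw means nothing. Take it across the side wall just under the rim.
- cup_a: The same cup as cup_a_center; origin at the centre of its foot.
- cup_b: The same cup as cup_b_center; origin at the centre of its foot.
- kitchen_timer: Bystander: white wind-up timer, 68 mm across, 56 mm high, between robot and carrier, on the left. Origin under its centre. Leave alone.
- masking_tape: Bystander: roll of masking tape lying flat, 82 mm across, 24 mm high, between robot and carrier, in the middle. Origin under its centre. Leave alone.
- ring_cutter: Bystander: open steel ring cutter, 71 mm across, 36 mm high, between robot and carrier, on the right. Origin under its centre. Leave alone.
Things that resemble listed ones, but are neither listed nor needed, are in the scene too. Leave any orange, red or turquoise look-alike of the cup_b alone.

How it is judged:
On the way, in this order (a step that is already met when the one before it is completed fails the run):
1. one cup stands in a pocket, released, the carrier on the worktop (height (world z) of carrier below 0.006 m and (((horizontal distance between cup_a_center and pocket_1 below 0.012 m and z of cup_a_center in the frame of pocket_1 between 0.014 and 0.027 m and angle between cup_a_center's own z axis and vertical below 0.2 rad) and contact force between the fingers and cup_a below 0.1 N) or ((horizontal distance between cup_a_center and pocket_2 below 0.012 m and z of cup_a_center in the frame of pocket_2 between 0.014 and 0.027 m and angle between cup_a_center's own z axis and vertical below 0.2 rad) and contact force between the fingers and cup_a below 0.1 N) or ((horizontal distance between cup_b_center and pocket_1 below 0.012 m and z of cup_b_center in the frame of pocket_1 between 0.014 and 0.027 m and angle between cup_b_center's own z axis and vertical below 0.2 rad) and contact force between the fingers and cup_b below 0.1 N) or ((horizontal distance between cup_b_center and pocket_2 below 0.012 m and z of cup_b_center in the frame of pocket_2 between 0.014 and 0.027 m and angle between cup_b_center's own z axis and vertical below 0.2 rad) and contact force between the fingers and cup_b below 0.1 N))), for 0.2 s.
2. both cups stand in the pockets, released, the carrier on the worktop (height (world z) of carrier below 0.006 m and (((horizontal distance between cup_a_center and pocket_1 below 0.012 m and z of cup_a_center in the frame of pocket_1 between 0.014 and 0.027 m and angle between cup_a_center's own z axis and vertical below 0.2 rad) and (horizontal distance between cup_b_center and pocket_2 below 0.012 m and z of cup_b_center in the frame of pocket_2 between 0.014 and 0.027 m and angle between cup_b_center's own z axis and vertical below 0.2 rad)) or ((horizontal distance between cup_a_center and pocket_2 below 0.012 m and z of cup_a_center in the frame of pocket_2 between 0.014 and 0.027 m and angle between cup_a_center's own z axis and vertical below 0.2 rad) and (horizontal distance between cup_b_center and pocket_1 below 0.012 m and z of cup_b_center in the frame of pocket_1 between 0.014 and 0.027 m and angle between cup_b_center's own z axis and vertical below 0.2 rad))) and contact force between the fingers and cup_a below 0.1 N and contact force between the fingers and cup_b below 0.1 N), for 0.2 s.
3. the carrier with both cups is held up by its handle, level and still, for 1.5 s (height (world z) of carrier above 0.125 m and angle between carrier's own z axis and vertical below 0.12 rad and contact force between the fingers and carrier above 2 N and distance between the grasp point and carrier_handle below 0.045 m and (((horizontal distance between cup_a_center and pocket_1 below 0.012 m and z of cup_a_center in the frame of pocket_1 between 0.014 and 0.027 m and angle between cup_a_center's own z axis and vertical below 0.2 rad) and (horizontal distance between cup_b_center and pocket_2 below 0.012 m and z of cup_b_center in the frame of pocket_2 between 0.014 and 0.027 m and angle between cup_b_center's own z axis and vertical below 0.2 rad)) or ((horizontal distance between cup_a_center and pocket_2 below 0.012 m and z of cup_a_center in the frame of pocket_2 between 0.014 and 0.027 m and angle between cup_a_center's own z axis and vertical below 0.2 rad) and (horizontal distance between cup_b_center and pocket_1 below 0.012 m and z of cup_b_center in the frame of pocket_1 between 0.014 and 0.027 m and angle between cup_b_center's own z axis and vertical below 0.2 rad))) and contact force between the fingers and cup_a below 0.1 N and contact force between the fingers and cup_b below 0.1 N and linear speed of carrier below 0.04 m/s and angular speed of carrier below 0.25 rad/s), for 1.5 s.
At the end, for the whole second after the job is handed in: The gripper holds the carrier by its handle (within 45 mm of the bar's centre), underside over 125 mm up, tilt under 0.12 rad, still (0.04 m/s, 0.25 rad/s), one cup in each pocket: within 12 mm of its axis, on its floor, upright within 0.2 rad, untouched by the fingers (all of step 3); the arm keeps its last pose, push and grip.
It fails at once if a cup is tipped more than 0.6 rad (angle between any of cup_a_center, cup_b_center's own z axis and vertical above 0.6 rad).
It fails at once if the carrier is tipped more than 0.35 rad (angle between carrier's own z axis and vertical above 0.35 rad).
It fails at once if a cup or the carrier is dropped (falls freely faster than 1 m/s) ((linear speed of cup_a above 1 m/s and contact force between the fingers and cup_a below 0.05 N and contact force between the fingers and carrier below 0.05 N) or (linear speed of cup_b above 1 m/s and contact force between the fingers and cup_b below 0.05 N and contact force between the fingers and carrier below 0.05 N) or (linear speed of carrier above 1 m/s and contact force between each of the fingers, the fingers and carrier below 0.05 N)).
It fails at once if a bystander (timer, tape or ring cutter) is moved more than 40 mm (distance of any of kitchen_timer, masking_tape, ring_cutter from where it was at the start of the episode above 0.04 m).
It also fails if it takes over 72 s, if anything falls off the work surface, if the arm or the gripper's body presses on something with over 40 N, if the wrist force passes 120 N, or if a joint passes its speed limit or range.

ROBOT

A 6-joint arm with a two-finger parallel gripper is mounted at the origin on a cart in front of the work surface, level with it; the furniture and walls round the work are solid. World frame = base frame: x ahead of the robot, y to its left, z up, the work surface at z = 0. Lengths are in m, angles in rad, forces in N, time in s.
With the tool pointing down it reaches from about 0.375 to 0.9 m from the base axis. Payload 3.1 kg.
Tool frame: the origin (TCP) lies at the very end of the fingers, on their centre line; the grasp point (between the pads) lies 19 mm behind it (manip.grasp_offset is the distance from the TCP to the grasp point, in m); x points along the fingers, z is the direction in which the jaws open and shut, and the axes are right-handed (so a half turn about x gives the same grasp; the last joint's range is limited). The gripper opens to 85 mm and grips with 20 to 120 N. Pads are 22 mm wide; open, the fingers measure 114 mm over their backs; the gripper's body (76 mm by 85 mm) begins 54 mm behind the grasp point. The pads swing forward as they close: fully open they stand 13 mm farther back than shut.
Start: joints at [-1.423, 0.527, 1.433, -0, 1.181, -0.178], TCP at [0.2, -0.592, 0.231] pointing down, gripper open.
Joint ranges: [-3.08, 3.08], [-0.75, 2.2], [0.22, 2.44], [-1.43, 4.57], [0, 2.65], [-2.85, 2.85]. Speed limits (rad/s): [2.79, 2.79, 3.14, 3.14, 3.14, 3.14].

INTERFACE

Orientations are given as a unit quaternion [x, y, z, w].
In Python, from station import manip gives the robot as it stands.
- The arm moves only by the tool send_rows, never from a script. Its argument "steps" is a list that holds one entry, the list of rows, each a list of 5 numbers: the closure, from 0 (fully open) to 1 (shut), then the shift along the world's x, y, z in m, then the turn about the world's z in rad. A call has 1 to 8 rows; each row is the pose to reach, as a shift and turn from the pose commanded when the call began; what a row does not reach only later rows make up. A row lasts 1/8 s, in which the tool goes at most 62.5 mm and 10.7 degrees, less where a joint would pass 70% of its speed; a pose out of reach is approached as far as the arm can. A call with a gripper value outside its range is refused whole. The fingers move at their own pace and stop on an object; "grip_force" is the grip in N (left out, the last holds). Time passes only in rows, so rows that repeat a pose let the fingers close. It gives the time, the measured TCP pose, the force and the opening at its end, in the units of the state.
- manip.sense(): the state, without advancing time (a new reading comes with each control period).
- manip.snapshot(name): name is "scene" or "side" or "wrist"; returns the picture (420x560x3 uint8, red, green, blue); there is no depth.
- manip.camera_params(name): a dict with "fx", "fy", "cx", "cy" (pixels), "D" ([k1, k2, p1, p2, k3] as OpenCV has them; the pictures are not rectified), "T" (4x4, takes a point from camera to world coordinates); the wrist camera has in their place "tool_from_camera" (4x4, takes a point from camera to tool coordinates, whose origin is the TCP and whose axes are the tool frame's). Camera axes: x right, y down, z forward; pixel columns grow to the right and rows downward; lengths in m; the calibration is good to about 2 mm. A picture is of the moment at which its call begins: read the wrist's pose just before it. camera_params takes no time and is no camera call.
- manip.sign_off(): hands the job in, once; it reports no verdict.
The state is a dict: "t": time; "q": joint angles; "qd": joint speeds; "tau": joint torques, N m; "tcp_pos": TCP position; "tool_rot": TCP orientation; "force": force on the tool from outside, world axes, zero at the start; "ft_torque": the same for the moment, N m; "finger_gap": opening from 0.0 (shut) to 1.0 (fully open).
Only numpy, scipy, OpenCV 4.12 (cv2) and the standard library are available. Lean on these libraries where they do the work, as an engineer would, in place of code of your own. Each camera call takes 0.05 s, during which the arm holds its last target.

## Working session

There is one attempt and no reset: what is moved stays moved. The work goes in short steps, Python scripts to look and compute and a tool call to move; the robot and the scene stay as the last step left them, time stands still between calls to the robot, and variables do not carry over. Pictures are saved under pics/ and viewed, and the job is handed in when it is done.

Besides the shell and the picture viewer there is one more tool, called in YAML: its name, and indented under it one key for each argument. send_rows: Moves the arm, as the interface text tells. Its arguments: {"type":"object","properties":{"steps":{"type":"array","items":{"type":"array","items":{"type":"array","items":{"type":"number"}}}},"grip_force":{"type":"number"}},"required":["steps"]}

```bash
mkdir -p pics
cat > h.py <<'E'
import numpy as np, cv2
from station import manip
from scipy.spatial.transform import Rotation as R
def cam(name, st=None):
    p=manip.camera_params(name)
    K=np.array([[p['fx'],0,p['cx']],[0,p['fy'],p['cy']],[0,0,1.]]);D=np.array(p['D'],float)
    if 'T' in p: T=np.array(p['T'])
    else:
        st=st or manip.sense()
        W=np.eye(4);W[:3,:3]=R.from_quat(st['tool_rot']).as_matrix();W[:3,3]=st['tcp_pos']
        T=W@np.array(p['tool_from_camera'])
    return K,D,T
def pix2plane(c,uv,z):
    K,D,T=c
    n=cv2.undistortPoints(np.array(uv,float).reshape(-1,1,2),K,D).reshape(-1,2)
    d=np.c_[n,np.ones(len(n))]@T[:3,:3].T
    return T[:3,3]+d*((z-T[2,3])/d[:,2])[:,None]
def proj(c,P):
    K,D,T=c
    Ti=np.linalg.inv(T)
    return cv2.projectPoints(np.array(P,float).reshape(-1,3),cv2.Rodrigues(Ti[:3,:3])[0],Ti[:3,3],K,D)[0].reshape(-1,2)
def snap(name,fn):
    im=manip.snapshot(name); cv2.imwrite('pics/'+fn,im[:,:,::-1]); return im
E
python3 - <<'E'
from h import *
print(manip.sense())
for n in ['scene','side','wrist']:
    snap(n,n+'0.png')
    c=cam(n); print(n,c[0].tolist(),c[2].round(3).tolist())
E
```

```text
{'t': 0.0, 'q': array([-1.42347594e+00,  5.28434631e-01,  1.43388573e+00, -4.42308541e-06,
        1.18137852e+00, -1.78469010e-01]), 'qd': array([-4.65650325e-04,  3.71929086e-04, -5.53672925e-04,  7.26181288e-05,
       -6.25998431e-04,  9.99458187e-04]), 'tau': array([ 1.49822590e-03, -4.42344189e+01, -1.78025705e+01, -8.66866344e-05,
        8.29384342e-03,  5.27249540e-06]), 'tcp_pos': array([ 0.19997619, -0.59140538,  0.23035825]), 'tool_rot': array([ 0.41282633,  0.57498797, -0.41175896,  0.57394931]), 'force': array([-0.43191111,  1.03170775,  0.41546098]), 'ft_torque': array([-0.00805672, -0.00634382, -0.03061008]), 'finger_gap': 0.9984250746994882}
scene [[380.131392631035, 0.0, 282.5970270293577], [0.0, 380.131392631035, 211.1070446436179], [0.0, 0.0, 1.0]] [[-0.506, -0.624, 0.595, -0.138], [-0.862, 0.368, -0.347, 0.416], [-0.003, -0.689, -0.725, 0.896], [0.0, 0.0, 0.0, 1.0]]
side [[500.34304886308826, 0.0, 278.85258112052134], [0.0, 500.34304886308826, 209.6445931569775], [0.0, 0.0, 1.0]] [[0.993, -0.063, 0.095, 0.364], [-0.114, -0.544, 0.831, -1.23], [-0.001, -0.837, -0.548, 0.948], [0.0, 0.0, 0.0, 1.0]]
wrist [[301.28376555219984, 0.0, 281.9572946756634], [0.0, 301.28376555219984, 209.93052764447236], [0.0, 0.0, 1.0]] [[0.321, -0.915, -0.246, 0.262], [-0.947, -0.31, -0.081, -0.57], [-0.002, 0.259, -0.966, 0.373], [0.0, 0.0, 0.0, 1.0]]
```

View pics/scene0.png

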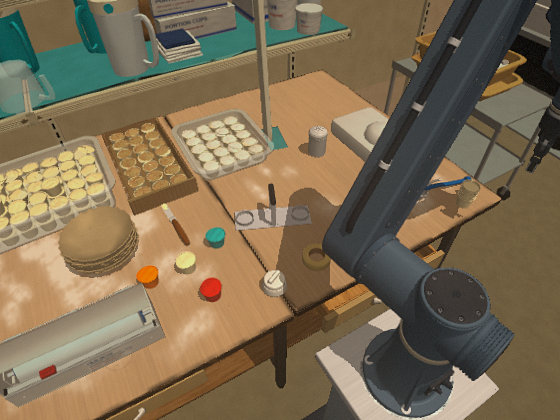

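View pics/side0.png

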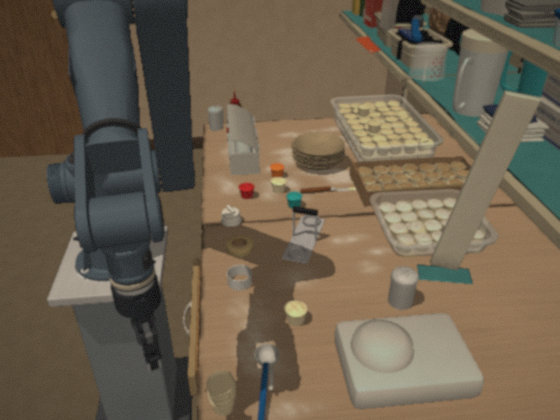

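View pics/wrist0.png

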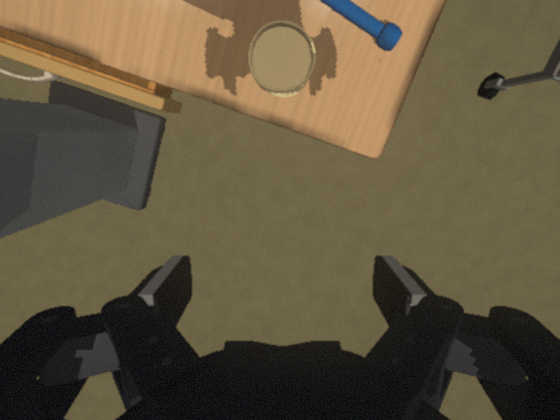

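The scene view shows the left cream cup at (185,262), with orange, red and turquoise decoys round it, and the carrier at (272,215). The side view shows the right cup at (296,313), the left cup at (279,185) and the carrier at (303,235). A leaning board stands at about (485,180) in the side view.

Run:
```python
from h import *
s=cam('scene');d=cam('side')
def p(n,c,uv,z): print(n,pix2plane(c,uv,z).round(3).tolist())
p('cupL rim',s,[(185,258)],.042)
p('cupL side,cupR',d,[(279,181),(296,307)],.042)
p('pockets scene',s,[(244,217),(300,213)],.018)
p('pockets side',d,[(312,220),(296,256)],.018)
p('handle',s,[(271,185),(271,203)],.11)
p('handle sd',d,[(294,208),(317,212)],.115)
p('timer/tape/ring side',d,[(231,212),(239,243),(239,270)],.03)
p('decoys side turq red or',d,[(295,197),(247,187),(277,168)],.042)
p('board base',d,[(450,265)],0)
p('can',d,[(403,275)],0.08)
import cv2
for n,x,y,w,h in [('scene',140,170,200,140),('side',210,150,140,190)]:
    im=cv2.imread(f'pics/{n}0.png')[y:y+h,x:x+w]
    cv2.imwrite(f'pics/{n}0c.png',cv2.resize(im,None,fx=3,fy=3,interpolation=cv2.INTER_CUBIC))
```

```text
cupL rim [[0.546, 0.333, 0.042]]
cupL side,cupR [[0.542, 0.331, 0.042], [0.512, -0.311, 0.042]]
pockets scene [[0.622, 0.113, 0.018], [0.547, -0.048, 0.018]]
pockets side [[0.626, 0.105, 0.018], [0.547, -0.076, 0.018]]
handle [[0.62, 0.015, 0.11], [0.552, 0.052, 0.11]]
handle sd [[0.555, 0.036, 0.115], [0.621, 0.006, 0.115]]
timer/tape/ring side [[0.363, 0.166, 0.03], [0.381, -0.008, 0.03], [0.375, -0.135, 0.03]]
decoys side turq red or [[0.585, 0.216, 0.042], [0.425, 0.302, 0.042], [0.546, 0.43, 0.042]]
board base [[0.995, -0.147, 0.0]]
can [[0.803, -0.264, 0.08]]
```

View pics/scene0c.png

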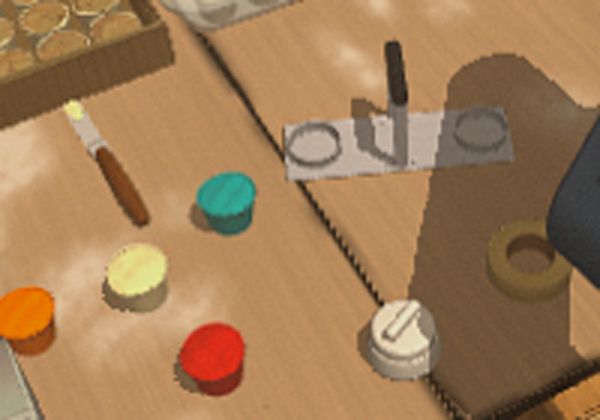

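View pics/side0c.png

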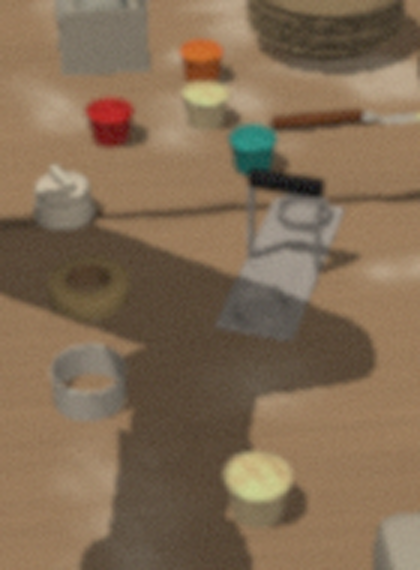

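Run:
```python
from h import *
st=manip.sense();M=R.from_quat(st['tool_rot']).as_matrix();print(M.round(3))
j=M[:,2];print('jaw yaw',np.arctan2(j[1],j[0]),manip.grasp_offset)
print(np.array(manip.camera_params('wrist')['tool_from_camera']).round(4))
```

```text
[[-0.     0.947  0.32 ]
 [ 0.002  0.32  -0.947]
 [-1.     0.    -0.002]]
jaw yaw -1.2450484128092876 0.0187
[[ 7.000e-04 -2.594e-01  9.658e-01 -1.420e-01]
 [ 9.000e-04 -9.658e-01 -2.594e-01  6.580e-02]
 [ 1.000e+00  1.000e-03 -4.000e-04 -5.000e-04]
 [ 0.000e+00  0.000e+00  0.000e+00  1.000e+00]]
```

send_rows:
  steps:
    - [[0, 0.04, 0.03, 0.02, 0.1], [0, 0.08, 0.065, 0.02, 0.22], [0, 0.12, 0.1, 0.02, 0.36], [0, 0.16, 0.135, 0.02, 0.5], [0, 0.2, 0.165, 0.02, 0.64], [0, 0.24, 0.2, 0.02, 0.76], [0, 0.28, 0.23, 0.02, 0.835], [0, 0.296, 0.243, 0.02, 0.835]]

```text
t: 1.15
tcp_pos: [0.4977, -0.347, 0.251]
tool_rot: [0.143, 0.693, -0.143, 0.692]
force: [0.0, -1.2, 0.6]
finger_gap: 0.997
```

send_rows:
  steps:
    - [[0, 0, 0, 0, 0], [0, 0, 0, 0, 0]]

```text
t: 1.4
tcp_pos: [0.495, -0.35, 0.2511]
tool_rot: [0.144, 0.693, -0.145, 0.692]
force: [-0.3, -0.4, 0.3]
finger_gap: 1.0
```

Run:
```python
from h import *
st=manip.sense();c=cam('wrist',st);print(st['tcp_pos'],st['t'],st['force'])
snap('wrist','w1.png');snap('scene','s1.png')
print('tcp pix',proj(c,[st['tcp_pos']]),'cup exp',proj(c,[[.512,-.311,.042]]))
```

```text
[ 0.49498073 -0.3500475   0.25113134] 1.4 [-0.27604799 -0.38012379  0.25104694]
tcp pix [[282.26447818 262.76615622]] cup exp [[282.33481003 150.2251632 ]]
```

View pics/w1.png

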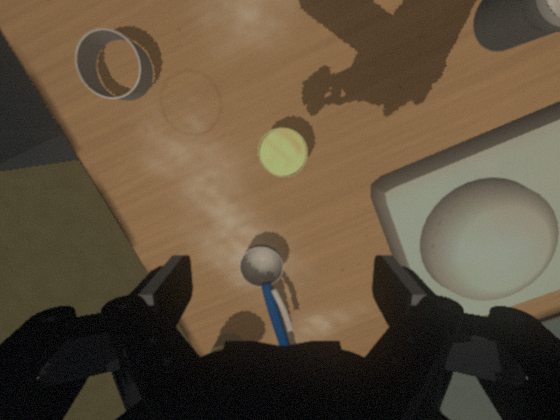

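View pics/s1.png

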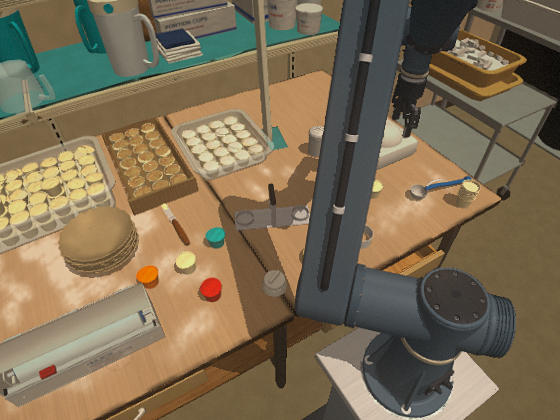

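```bash
cat >> h.py <<'E'
def cuptop(im,guess,r=45):
    # light yellow custard/cream blob near guess -> ellipse centre
    hsv=cv2.cvtColor(im,cv2.COLOR_RGB2HSV)
    m=((hsv[...,0]>20)&(hsv[...,0]<40)&(hsv[...,1]>70)&(hsv[...,2]>110)).astype('uint8')
    k=np.zeros_like(m);cv2.circle(k,tuple(int(v) for v in guess),r,1,-1);m&=k
    m=cv2.morphologyEx(m,cv2.MORPH_OPEN,np.ones((3,3)))
    cs,_=cv2.findContours(m,cv2.RETR_EXTERNAL,cv2.CHAIN_APPROX_NONE)
    c=max(cs,key=cv2.contourArea);return cv2.fitEllipse(cv2.convexHull(c))
E
python3 - <<'E'
from h import *
c=cam('wrist');im=cv2.imread('pics/w1.png')[:,:,::-1].copy()
print(im[152,283],im[200,220],cv2.cvtColor(im,cv2.COLOR_RGB2HSV)[[152,200],[283,220]])
e=cuptop(im,(283,152));print(e,pix2plane(c,[e[0]],.042))
v=cv2.ellipse(im.copy(),e,(255,0,0),1)[80:230,200:370,::-1]
cv2.imwrite('pics/w1e.png',cv2.resize(v,None,fx=4,fy=4))
E
```

```text
[165 168 110] [158 134 104] [[ 32  88 168]
 [ 17  87 158]]
((282.4188232421875, 151.54966735839844), (48.716331481933594, 50.004119873046875), 158.34947204589844) [[ 0.51143492 -0.31268117  0.042     ]]
```

View pics/w1e.png

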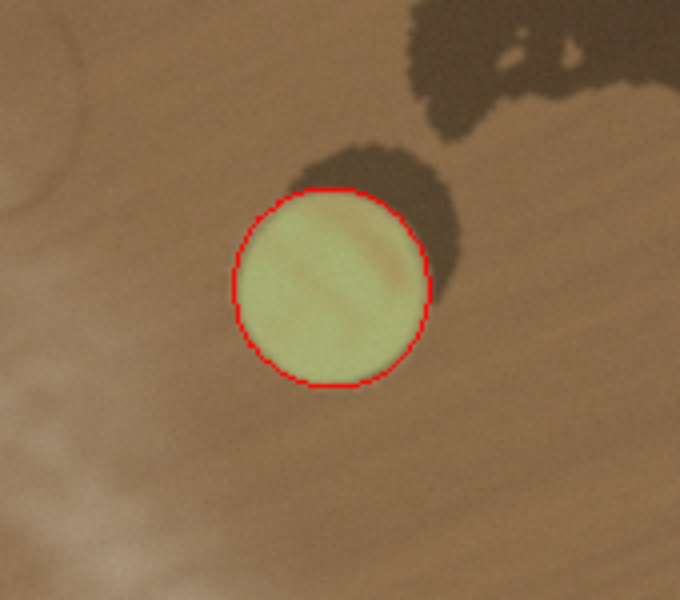

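The wrist view shows the right cup's top as a clean circle at (282,152). That puts the cup at (0.5115, -0.312), and the side camera agrees. Next I descend on it.

send_rows:
  steps:
    - [[0, 0.008, 0.019, -0.04, 0], [0, 0.0165, 0.038, -0.09, 0], [0, 0.0165, 0.038, -0.14, 0], [0, 0.0165, 0.038, -0.18, 0], [0, 0.0165, 0.038, -0.21, 0], [0, 0.0165, 0.038, -0.23, 0], [0, 0.0165, 0.038, -0.238, 0], [0, 0.0165, 0.038, -0.238, 0]]

```text
t: 2.5
tcp_pos: [0.5126, -0.3116, 0.0135]
tool_rot: [0.144, 0.692, -0.144, 0.692]
force: [0.3, -1.0, 0.4]
finger_gap: 0.999
```

send_rows:
  steps:
    - [[0.2, 0, 0, 0, 0], [0.3, 0, 0, 0, 0], [0.6, 0, 0, 0, 0], [0.6, 0, 0, 0, 0], [0.6, 0, 0, 0, 0], [0.6, 0, 0, 0, 0]]
  grip_force: 25

```text
t: 3.25
tcp_pos: [0.513, -0.3114, 0.0147]
tool_rot: [0.144, 0.692, -0.144, 0.693]
force: [-1.2, 0.2, 4.9]
finger_gap: 0.655
```

Run:
```python
from h import *
st=manip.sense();print(st['tcp_pos'],st['finger_gap'],st['force'])
snap('wrist','w2.png')
```

```text
[ 0.51296236 -0.31141664  0.01467691] 0.6545676335666863 [-1.16617985  0.19441554  4.93670069]
```

View pics/w2.png

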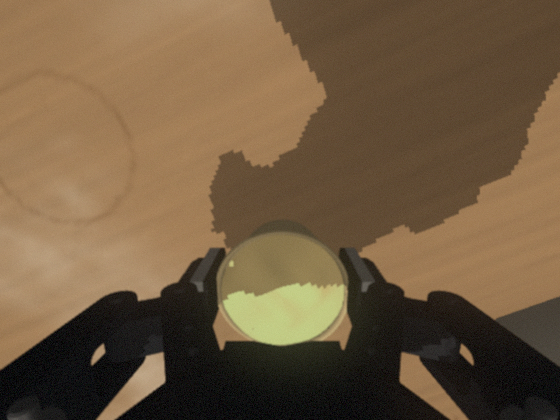

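The cup is held: 55.6 mm opening, pads just under the rim, cup seen at (283,288) between the fingers. I lift it and stop short of the carrier to look at the pockets.

send_rows:
  steps:
    - [[0.7, 0, 0, 0.005, 0], [0.7, 0, 0, 0.02, 0], [0.7, 0, 0.01, 0.05, 0], [0.7, 0, 0.035, 0.09, 0], [0.7, -0.003, 0.07, 0.13, 0], [0.7, -0.005, 0.105, 0.165, 0], [0.7, -0.007, 0.13, 0.185, 0], [0.7, -0.008, 0.14, 0.19, 0]]

```text
t: 4.3
tcp_pos: [0.505, -0.1701, 0.2055]
tool_rot: [0.143, 0.691, -0.144, 0.694]
force: [-0.0, -0.8, -1.7]
finger_gap: 0.654
```

send_rows:
  steps:
    - [[0.7, 0, 0, 0, 0], [0.7, 0, 0, 0, 0]]

```text
t: 4.55
tcp_pos: [0.5044, -0.1718, 0.2025]
tool_rot: [0.144, 0.693, -0.144, 0.692]
force: [-0.2, 0.2, -0.3]
finger_gap: 0.655
```

Run:
```python
from h import *
st=manip.sense();print(st['tcp_pos'].tolist(),st['tool_rot'].tolist(),st['finger_gap'],st['force'])
snap('wrist','w3.png');snap('side','sd3.png')
```

```text
[0.504363516163917, -0.1718071740988151, 0.20246196638358063] [0.14418342524144667, 0.6926570248159123, -0.14415728424066282, 0.6918497403766004] 0.6552030764049964 [-0.15334861  0.2035188  -0.28421324]
```

View pics/w3.png

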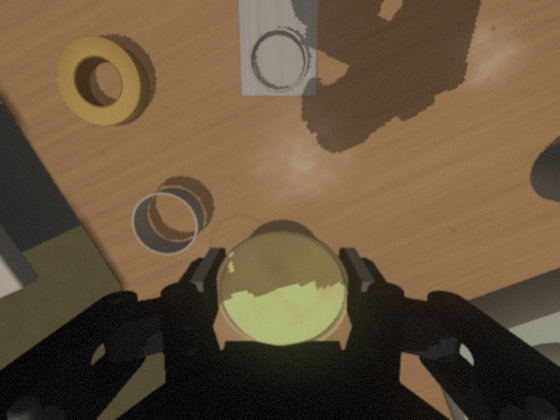

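View pics/sd3.png

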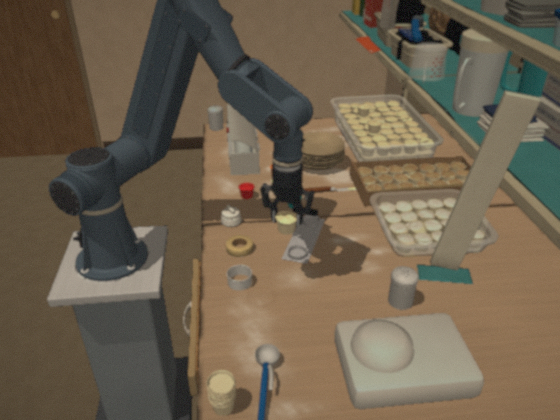

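The wrist view shows pocket 2's collar at (279,58) and the plate end at rows 10–97, columns 240–317, squared up with the image. The cup is held at (283,288).

Run:
```python
from h import *
im=cv2.imread('pics/w3.png')
cv2.imwrite('pics/w3c.png',cv2.resize(im[0:120,220:340],None,fx=5,fy=5,interpolation=cv2.INTER_CUBIC))
cv2.imwrite('pics/w3d.png',cv2.resize(im[210:360,190:370],None,fx=4,fy=4,interpolation=cv2.INTER_CUBIC))
```

```text
(no output)
```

View pics/w3c.png

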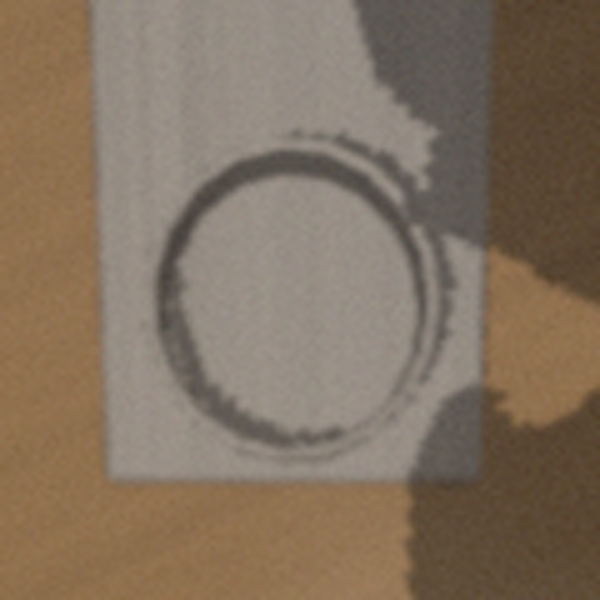

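View pics/w3d.png

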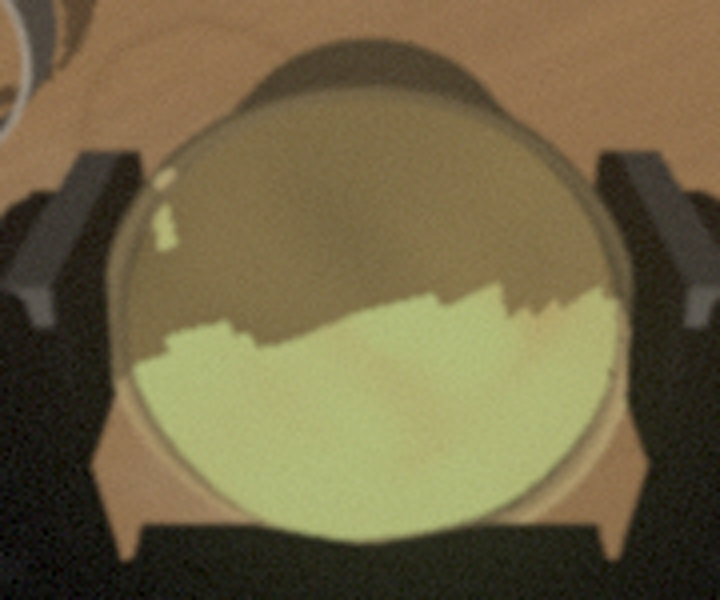

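```bash
cat >> h.py <<'E'
def carrier_pts(x,y,yaw,P):
    c,s=np.cos(yaw),np.sin(yaw);P=np.array(P,float)
    return P@np.array([[c,s,0],[-s,c,0],[0,0,1]])+[x,y,0]
th=np.linspace(0,2*np.pi,60,endpoint=False)
def circ(r,z,cx=0,cy=0): return np.c_[cx+r*np.cos(th),cy+r*np.sin(th),0*th+z]
def overlay(im,c,pts,col):
    for u,v in proj(c,pts):
        if 0<=u<im.shape[1] and 0<=v<im.shape[0]: im[int(round(v)),int(round(u))]=col
E
python3 - <<'E'
from h import *
from scipy.optimize import least_squares
st=dict(tcp_pos=np.array([0.504363516163917, -0.1718071740988151, 0.20246196638358063]),tool_rot=np.array([0.14418342524144667, 0.6926570248159123, -0.14415728424066282, 0.6918497403766004]))
c=cam('wrist',st)
q=pix2plane(c,[(241.4,95.6),(316.6,96),(238.4,0),(319,0)],.004);print(q.round(4))
e=(q[1]-q[0]);print('width',np.linalg.norm(e),'yaw',np.arctan2(e[1],e[0]))
for a,b in((0,2),(1,3)):
    d=q[b]-q[a];print('yaw side',np.arctan2(-d[0],d[1]))
yaw=np.mean([np.arctan2(-(q[b]-q[a])[0],(q[b]-q[a])[1]) for a,b in((0,2),(1,3))])
mid=(q[0]+q[1])/2; y=np.array([-np.sin(yaw),np.cos(yaw)])
print('yaw',yaw,'pocket2',mid[:2]+y*.032,'centre',mid[:2]+.12*y,'p1',mid[:2]+y*.208)
C=mid[:2]+.12*y
im=cv2.imread('pics/w3.png');im=cv2.resize(im,None,fx=1,fy=1)
big=cv2.resize(im[0:120,220:340],None,fx=5,fy=5,interpolation=cv2.INTER_CUBIC)
for r,z,col in((.027,.018,(0,0,255)),(.0295,.018,(0,255,0)),(.026,.004,(255,0,0))):
    for u,v in proj(c,carrier_pts(C[0],C[1],yaw,circ(r,z,0,-.088))):
        cv2.circle(big,(int((u-220+.5)*5),int((v+.5)*5)),1,col,-1)
cv2.imwrite('pics/w3e.png',big)
# held cup
zt=st['tcp_pos'][2]+.0273
def f(p): 
    uv=proj(c,circ(.029,zt)+[p[0],p[1],0]); return [uv[:,0].min()-216.75,uv[:,0].max()-347.5,uv[:,1].min()-230.75,uv[:,1].max()-345]
s=least_squares(f,st['tcp_pos'][:2]);d=s.x-st['tcp_pos'][:2]
M=R.from_quat(st['tool_rot']).as_matrix()
print('cup off world',d,'tool y,z',M[:2,1]@d,M[:2,2]@d,s.fun)
E
```

```text
[[ 0.5044 -0.0625  0.004 ]
 [ 0.5775 -0.0946  0.004 ]
 [ 0.5397  0.0182  0.004 ]
 [ 0.6124 -0.0134  0.004 ]]
width 0.07978068991380727 yaw -0.41484573789857865
yaw side -0.41211608400995864
yaw side -0.40579748984582226
yaw -0.40895678692789045 pocket2 [ 0.55367486 -0.04919046] centre [0.58866827 0.03155272] p1 [0.62366168 0.11229591]
cup off world [-0.00038747 -0.00072715] tool y,z -0.000821378940697114 -6.496969773524296e-05 [-2.96991463  2.94798683 -3.57928559  4.93896691]
```

View pics/w3e.png

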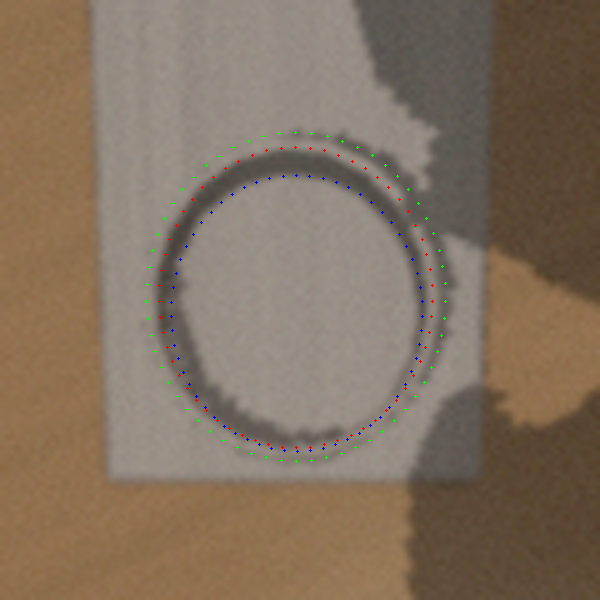

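The model overlay fits the collar and plate well: pocket 2 at (0.5537, -0.0492), yaw -0.41. I lower the cup in.

send_rows:
  steps:
    - [[0.7, 0.018, 0.045, 0, 0], [0.7, 0.036, 0.09, -0.01, 0], [0.7, 0.048, 0.12, -0.03, 0], [0.7, 0.0497, 0.1238, -0.07, 0], [0.7, 0.0497, 0.1238, -0.11, 0], [0.7, 0.0497, 0.1238, -0.14, 0], [0.7, 0.0497, 0.1238, -0.155, 0], [0.7, 0.0497, 0.1238, -0.155, 0]]

```text
t: 5.65
tcp_pos: [0.5537, -0.0476, 0.0471]
tool_rot: [0.144, 0.693, -0.144, 0.691]
force: [0.3, -0.3, -1.3]
finger_gap: 0.655
```

Run:
```python
from h import *
st=manip.sense();print(st['tcp_pos'].tolist(),st['tool_rot'].tolist(),st['finger_gap'],st['force'])
snap('wrist','w4.png');snap('side','sd4.png')
im=cv2.imread('pics/sd4.png');cv2.imwrite('pics/sd4c.png',cv2.resize(im[170:290,240:380],None,fx=4,fy=4,interpolation=cv2.INTER_CUBIC))
```

```text
[0.553726815764029, -0.04759609361884862, 0.04711432668218211] [0.14426480818722737, 0.6931349895745228, -0.1441368536084652, 0.69135816967624] 0.654884275674309 [ 0.31413738 -0.3385059  -1.26863628]
```

View pics/w4.png

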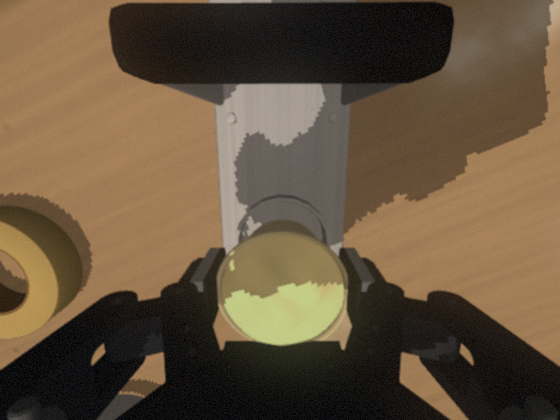

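View pics/sd4c.png

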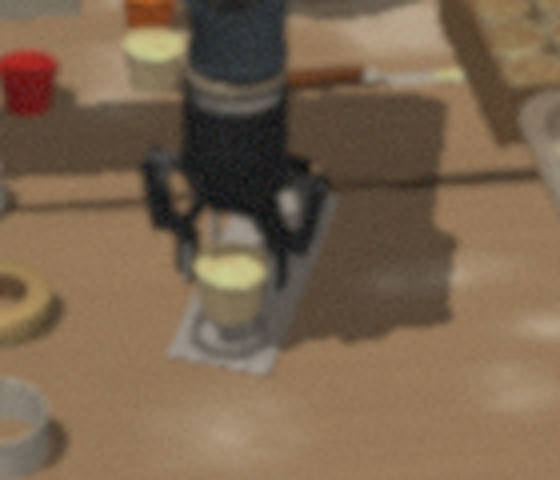

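The cup sits centred above the collar (wrist (283,290), side crop (232,300)). I lower it to the floor and release.

send_rows:
  steps:
    - [[0.7, 0, 0, -0.012, 0], [0.7, 0, 0, -0.021, 0], [0.7, 0, 0, -0.026, 0], [0.7, 0, 0, -0.0275, 0], [0.7, 0, 0, -0.0275, 0]]

```text
t: 6.38
tcp_pos: [0.5543, -0.0473, 0.0207]
tool_rot: [0.144, 0.692, -0.144, 0.692]
force: [0.2, 0.2, -1.6]
finger_gap: 0.657
```

Run:
```python
from h import *
st=manip.sense();print(st['tcp_pos'].tolist(),st['finger_gap'],st['force'])
snap('side','sd5.png');snap('wrist','w5.png')
im=cv2.imread('pics/sd5.png');cv2.imwrite('pics/sd5c.png',cv2.resize(im[170:290,240:380],None,fx=4,fy=4,interpolation=cv2.INTER_CUBIC))
```

```text
[0.5542685309863942, -0.047267284658284524, 0.020729448969206265] 0.6569233008861167 [ 0.16084156  0.20929971 -1.56121877]
```

View pics/sd5c.png

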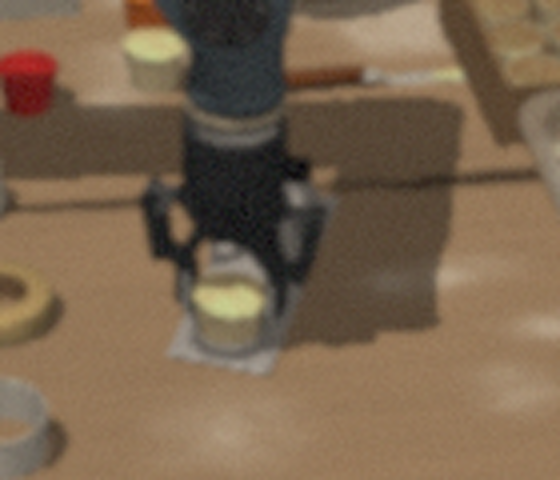

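send_rows:
  steps:
    - [[0.7, 0, 0, -0.001, 0], [0.7, 0, 0, -0.002, 0], [0.7, 0, 0, -0.002, 0]]

```text
t: 6.85
tcp_pos: [0.5543, -0.0473, 0.0188]
tool_rot: [0.144, 0.692, -0.144, 0.692]
force: [0.0, -0.1, -0.6]
finger_gap: 0.66
```

send_rows:
  steps:
    - [[0.3, 0, 0, 0, 0], [0.25, 0, 0, 0, 0], [0.2, 0, 0, 0, 0], [0.2, 0, 0, 0, 0], [0.2, 0, 0, 0, 0]]

```text
t: 7.48
tcp_pos: [0.5543, -0.0473, 0.0188]
tool_rot: [0.144, 0.692, -0.144, 0.692]
force: [-0.4, -0.0, -0.1]
finger_gap: 0.797
```

send_rows:
  steps:
    - [[0.2, 0, 0, 0.01, 0], [0.15, 0, 0, 0.03, 0], [0.1, 0, 0, 0.06, 0], [0, 0, 0, 0.11, 0], [0, -0.01, -0.02, 0.16, 0], [0, -0.02, -0.045, 0.2, 0], [0, -0.025, -0.06, 0.21, 0], [0, -0.025, -0.06, 0.21, 0]]

```text
t: 8.48
tcp_pos: [0.5291, -0.108, 0.2293]
tool_rot: [0.145, 0.692, -0.145, 0.693]
force: [0.3, 0.3, -1.0]
finger_gap: 0.999
```

Run:
```python
from h import *
st=manip.sense();print(st['tcp_pos'].tolist(),st['tool_rot'].tolist(),st['finger_gap'],st['force'])
c=cam('wrist',st)
im=snap('wrist','w6.png');snap('scene','s6.png')
print(proj(c,[[.5537,-.0492,.046]]))
```

```text
[0.5290504298000905, -0.10803336083198697, 0.22931509963282543] [0.14460283685910819, 0.6917514494459724, -0.14463122223248587, 0.6925689578065362] 0.9988295184490671 [ 0.29000733  0.27788095 -0.95680829]
[[281.10408445 131.40966668]]
```

View pics/w6.png

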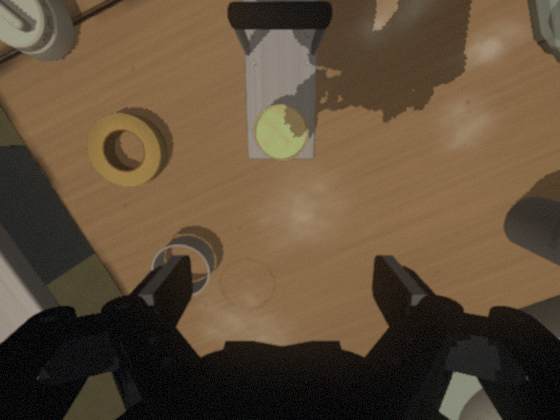

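View pics/s6.png

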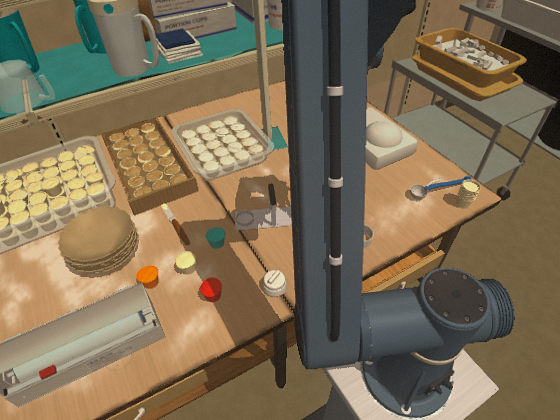

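Cup 1 sits at (281,131) in the wrist view, as predicted, so it stands in pocket 2. Now to the left cup.

send_rows:
  steps:
    - [[0, 0, 0.05, 0.02, 0], [0, 0, 0.105, 0.02, 0], [0, 0, 0.16, 0.02, 0], [0, 0, 0.215, 0.02, 0], [0, 0, 0.27, 0.02, 0], [0, 0, 0.325, 0.02, 0], [0, 0, 0.375, 0.02, 0], [0, 0, 0.403, 0.02, 0]]

```text
t: 9.57
tcp_pos: [0.5273, 0.299, 0.2463]
tool_rot: [0.142, 0.694, -0.143, 0.691]
force: [0.8, -0.2, -0.8]
finger_gap: 0.996
```

send_rows:
  steps:
    - [[0, 0, 0, 0, 0], [0, 0, 0, 0, 0]]

```text
t: 9.82
tcp_pos: [0.5282, 0.2955, 0.2472]
tool_rot: [0.143, 0.693, -0.144, 0.691]
force: [0.9, -1.0, 0.3]
finger_gap: 0.998
```

Run:
```python
from h import *
st=manip.sense();print(st['tcp_pos'].tolist(),st['tool_rot'].tolist(),st['finger_gap'],st['force'])
c=cam('wrist',st)
im=snap('wrist','w7.png')
g=proj(c,[[.544,.332,.042]])[0];print(g)
e=cuptop(im,g,40);print(e,pix2plane(c,[e[0]],.042))
v=cv2.ellipse(im.copy(),e,(255,0,0),1)
cv2.imwrite('pics/w7e.png',v[:,:,::-1])
```

```text
[0.528226481674537, 0.29545767936812684, 0.24715652787249073] [0.14288411843604826, 0.6933570937190211, -0.14440978080321332, 0.6913652323458519] 0.9983961984434743 [ 0.85271046 -1.04638637  0.29393596]
[282.55587764 152.59983114]Traceback (most recent call last):
  File "<stdin>", line 6, in <module>
  File "h.py", line 31, in cuptop
    c=max(cs,key=cv2.contourArea);return cv2.fitEllipse(cv2.convexHull(c))
ValueError: max() iterable argument is empty
```

View pics/w7.png

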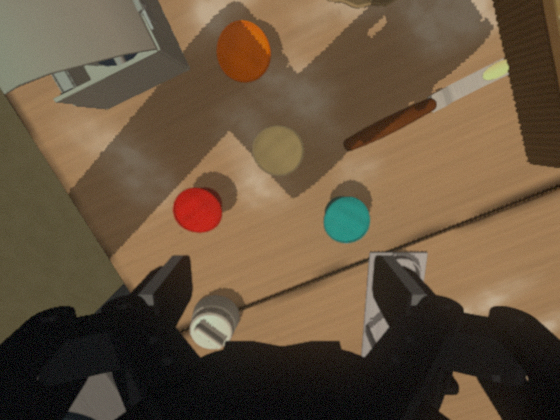

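The left cup is at about (277,151), in the arm's shadow. I segment it with shadow thresholds.

Run:
```python
from h import *
st=manip.sense();c=cam('wrist',st)
im=cv2.imread('pics/w7.png')[:,:,::-1].copy();hsv=cv2.cvtColor(im,cv2.COLOR_RGB2HSV)
print(hsv[[151,145,180,151,120],[277,285,277,240,277]])
m=((hsv[...,0]>=22)&(hsv[...,0]<36)&(hsv[...,1]>60)).astype('uint8')
k=np.zeros_like(m);cv2.circle(k,(277,151),34,1,-1);m&=k;m=cv2.morphologyEx(m,cv2.MORPH_OPEN,np.ones((3,3)))
cs,_=cv2.findContours(m,cv2.RETR_EXTERNAL,cv2.CHAIN_APPROX_NONE);e=cv2.fitEllipse(cv2.convexHull(max(cs,key=cv2.contourArea)))
print(e)
v=im.copy()
big=cv2.resize(v[90:210,217:337],None,fx=5,fy=5,interpolation=cv2.INTER_CUBIC)[:,:,::-1].copy()
p=pix2plane(c,[e[0]],.042)[0];print(p)
for u,w in proj(c,circ(.029,.042)+[p[0],p[1],0]): cv2.circle(big,(int((u-217+.5)*5),int((w-90+.5)*5)),1,(0,0,255),-1)
cv2.imwrite('pics/w7f.png',big)
```

```text
[[ 20 108 144]
 [ 20 118 141]
 [ 17 110 104]
 [ 16  98 174]
 [ 17 114  98]]Traceback (most recent call last):
  File "<stdin>", line 7, in <module>
ValueError: max() iterable argument is empty
```

Run:
```python
from h import *
st=manip.sense();c=cam('wrist',st)
im=cv2.imread('pics/w7.png')
big=cv2.resize(im[90:210,217:337],None,fx=5,fy=5,interpolation=cv2.INTER_CUBIC)
p=pix2plane(c,[(277.3,150.5)],.042)[0];print(p)
for u,w in proj(c,circ(.029,.042)+[p[0],p[1],0]): cv2.circle(big,(int((u-217+.5)*5),int((w-90+.5)*5)),1,(0,0,255),-1)
cv2.imwrite('pics/w7f.png',big)
```

```text
[0.53998984 0.33607548 0.042     ]
```

View pics/w7f.png

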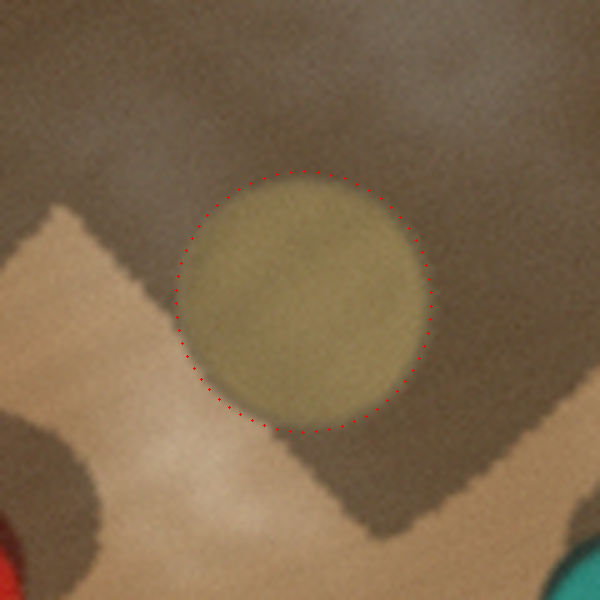

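send_rows:
  steps:
    - [[0, 0.006, 0.02, -0.04, 0], [0, 0.012, 0.0405, -0.09, 0], [0, 0.012, 0.0405, -0.13, 0], [0, 0.012, 0.0405, -0.145, 0], [0, 0.012, 0.0405, -0.145, 0]]

```text
t: 10.5
tcp_pos: [0.5411, 0.3351, 0.1032]
tool_rot: [0.144, 0.693, -0.145, 0.692]
force: [0.4, 0.3, 0.6]
finger_gap: 1.005
```

Run:
```python
from h import *
st=manip.sense();c=cam('wrist',st);print(st['tcp_pos'],st['force'])
im=snap('wrist','w8.png')[:,:,::-1].copy()
for u,w in proj(c,circ(.029,.042)+[.5402,.336,0]): cv2.circle(im,(int(round(u)),int(round(w))),0,(0,0,255),-1)
cv2.imwrite('pics/w8o.png',im)
```

```text
[0.54111701 0.33513231 0.1032267 ] [0.43174222 0.26139503 0.60187481]
```

View pics/w8o.png

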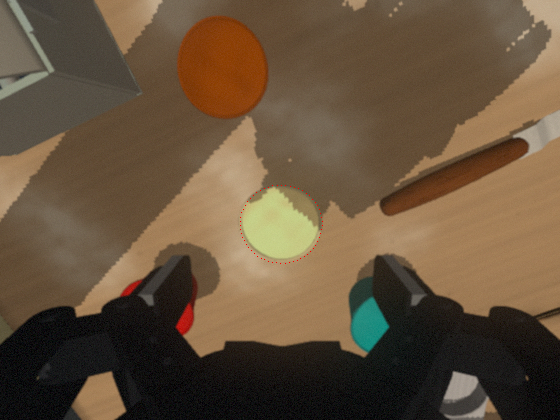

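send_rows:
  steps:
    - [[0, -0.001, 0.001, -0.03, 0], [0, -0.001, 0.001, -0.06, 0], [0, -0.001, 0.001, -0.08, 0], [0, -0.001, 0.001, -0.09, 0], [0.1, -0.001, 0.001, -0.09, 0]]

```text
t: 11.18
tcp_pos: [0.5405, 0.3372, 0.014]
tool_rot: [0.144, 0.692, -0.144, 0.692]
force: [0.2, 0.1, 0.0]
finger_gap: 0.904
```

send_rows:
  steps:
    - [[0.2, 0, 0, 0, 0], [0.3, 0, 0, 0, 0], [0.7, 0, 0, 0, 0], [0.7, 0, 0, 0, 0], [0.7, 0, 0, 0, 0], [0.7, 0, 0, 0, 0]]
  grip_force: 25

```text
t: 11.92
tcp_pos: [0.5408, 0.3376, 0.0151]
tool_rot: [0.144, 0.692, -0.144, 0.693]
force: [-1.8, -0.3, 6.3]
finger_gap: 0.67
```

send_rows:
  steps:
    - [[0.7, 0, 0, 0.004, 0], [0.7, 0, 0, 0.015, 0], [0.7, 0, 0, 0.04, 0], [0.7, 0, 0, 0.08, 0], [0.7, 0, -0.01, 0.13, 0], [0.7, 0.005, -0.04, 0.17, 0], [0.7, 0.01, -0.08, 0.195, 0], [0.7, 0.016, -0.125, 0.205, 0]]

```text
t: 12.92
tcp_pos: [0.5572, 0.2116, 0.2216]
tool_rot: [0.144, 0.691, -0.143, 0.694]
force: [1.3, 0.1, -1.1]
finger_gap: 0.666
```

send_rows:
  steps:
    - [[0.7, 0.006, -0.05, 0, 0], [0.7, 0.013, -0.1, 0, 0], [0.7, 0.02, -0.15, 0, 0], [0.7, 0.025, -0.18, 0, 0], [0.7, 0.027, -0.192, 0, 0], [0.7, 0.027, -0.192, 0, 0], [0.7, 0.027, -0.192, 0, 0]]

```text
t: 13.8
tcp_pos: [0.5828, 0.0216, 0.2188]
tool_rot: [0.144, 0.693, -0.143, 0.692]
force: [-0.6, 0.2, -0.5]
finger_gap: 0.67
```

Run:
```python
from h import *
st=manip.sense();c=cam('wrist',st);print(st['tcp_pos'].tolist(),st['tool_rot'].tolist(),st['force'],st['finger_gap'])
im=snap('wrist','w9.png')[:,:,::-1].copy()
C=(.5887,.0316,-.409)
s=5;x0,y0,w,h=200,20,150,110
cv2.imwrite('pics/w9.png',im)
big=cv2.resize(im[y0:y0+h,x0:x0+w],None,fx=s,fy=s,interpolation=cv2.INTER_CUBIC)
L=np.linspace(-.12,.12,200)
for P,col in((circ(.027,.018,0,.088),(0,0,255)),(circ(.0295,.018,0,.088),(0,255,0)),(np.c_[L*0+.04,L,L*0+.004],(255,0,255)),(np.c_[L*0-.04,L,L*0+.004],(255,0,255)),(np.c_[L/3,L*0+.12,L*0+.004],(255,0,255))):
    for u,v in proj(c,carrier_pts(*C,P)): cv2.circle(big,(int((u-x0+.5)*s),int((v-y0+.5)*s)),1,col,-1)
cv2.imwrite('pics/w9o.png',big)
print(proj(c,carrier_pts(*C,[[0,.088,.004]])))
```

```text
[0.5828276220457538, 0.02155731145021521, 0.2188341000975365] [0.14371581213242735, 0.6926066763218277, -0.14333493393393792, 0.6921682266412563] [-0.56353665  0.16296091 -0.54008878] 0.6701999140531425
[[283.65953939  98.04467108]]
```

View pics/w9.png

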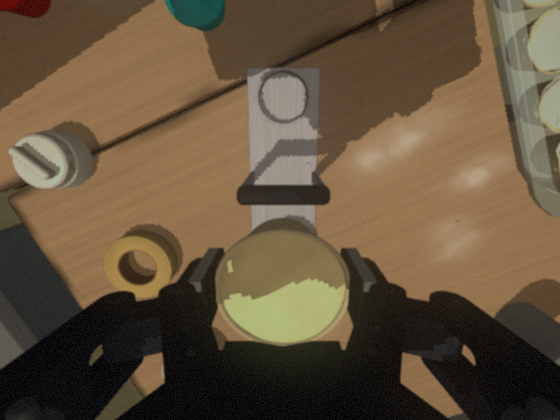

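View pics/w9o.png

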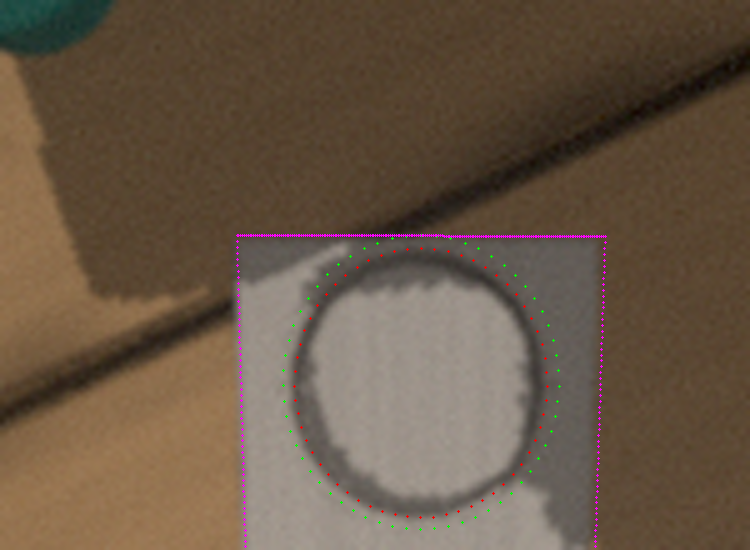

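The carrier has not moved: the overlay is on the edges and pocket 1's collar is at (284,98). I place the second cup.

send_rows:
  steps:
    - [[0.7, 0.018, 0.04, 0, 0], [0.7, 0.034, 0.076, 0, 0], [0.7, 0.0413, 0.0916, -0.02, 0], [0.7, 0.0413, 0.0916, -0.07, 0], [0.7, 0.0413, 0.0916, -0.12, 0], [0.7, 0.0413, 0.0916, -0.155, 0], [0.7, 0.0413, 0.0916, -0.172, 0], [0.7, 0.0413, 0.0916, -0.172, 0]]

```text
t: 14.85
tcp_pos: [0.6233, 0.1119, 0.0453]
tool_rot: [0.144, 0.693, -0.144, 0.691]
force: [0.5, 0.2, -0.4]
finger_gap: 0.668
```

Run:
```python
from h import *
st=manip.sense();print(st['tcp_pos'].tolist(),st['force'],st['finger_gap'])
snap('wrist','w10.png')
for n,x0,y0 in(('scene',180,150),('side',240,150)):
    im=snap(n,n+'10.png')[:,:,::-1];cv2.imwrite(f'pics/{n}10c.png',cv2.resize(im[y0:y0+110,x0:x0+140],None,fx=4,fy=4,interpolation=cv2.INTER_CUBIC))
```

```text
[0.6233121653710639, 0.11185378493442064, 0.04526007904442925] [ 0.53355624  0.20895982 -0.43602371] 0.6684866147215871
```

View pics/scene10c.png

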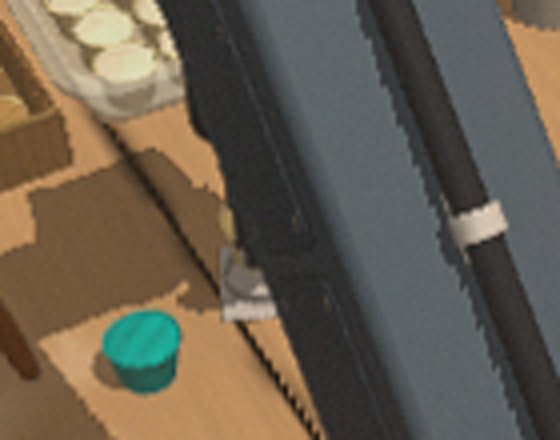

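View pics/side10c.png

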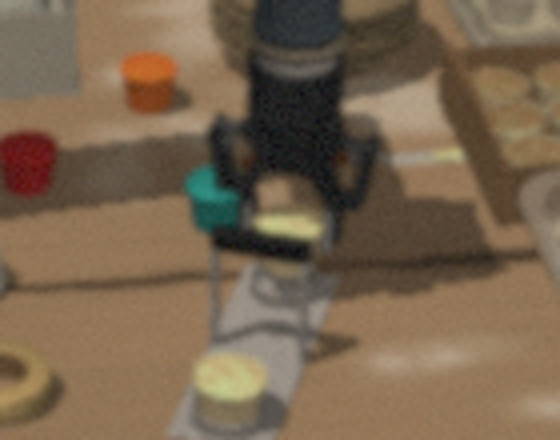

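View pics/w10.png

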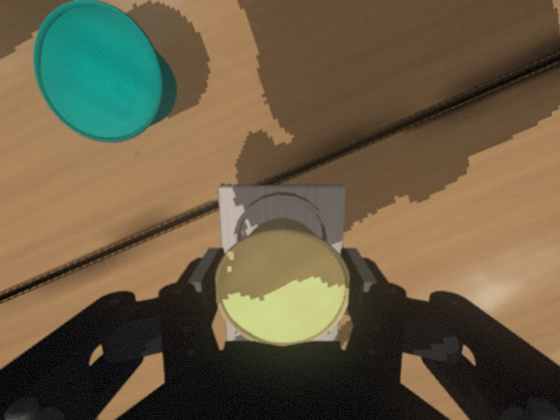

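The cup is centred over pocket 1's collar. Lowering it now.

send_rows:
  steps:
    - [[0.7, 0.0005, 0.001, -0.01, 0], [0.7, 0.0005, 0.001, -0.018, 0], [0.7, 0.0005, 0.001, -0.023, 0], [0.7, 0.0005, 0.001, -0.026, 0], [0.7, 0.0005, 0.001, -0.027, 0], [0.7, 0.0005, 0.001, -0.027, 0]]

```text
t: 15.75
tcp_pos: [0.6251, 0.1128, 0.0198]
tool_rot: [0.144, 0.692, -0.144, 0.692]
force: [-0.5, -0.0, -0.5]
finger_gap: 0.669
```

Run:
```python
from h import *
st=manip.sense();print(st['tcp_pos'].tolist(),st['force'],st['finger_gap'])
for n,x0,y0 in(('side',240,150),):
    im=snap(n,n+'11.png')[:,:,::-1];cv2.imwrite(f'pics/{n}11c.png',cv2.resize(im[y0:y0+110,x0:x0+140],None,fx=4,fy=4,interpolation=cv2.INTER_CUBIC))
```

```text
[0.6251286594064984, 0.11281294139706045, 0.019784259608458102] [-0.53424003 -0.04594665 -0.45725793] 0.6690434892462404
```

View pics/side11c.png

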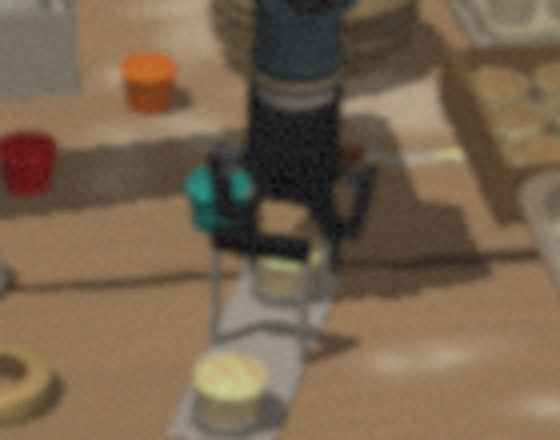

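Just about on the floor. I go 1 mm lower, release and retreat upward.

send_rows:
  steps:
    - [[0.7, -0.0005, 0, -0.001, 0], [0.7, -0.0005, 0, -0.001, 0], [0.3, -0.0005, 0, -0.001, 0], [0.25, -0.0005, 0, -0.001, 0], [0.2, -0.0005, 0, -0.001, 0], [0.2, -0.0005, 0, -0.001, 0], [0.2, -0.0005, 0, -0.001, 0]]

```text
t: 16.68
tcp_pos: [0.6245, 0.1128, 0.0188]
tool_rot: [0.144, 0.692, -0.144, 0.692]
force: [-0.2, -0.2, 0.2]
finger_gap: 0.802
```

send_rows:
  steps:
    - [[0.2, 0, 0, 0.01, 0], [0.15, 0, 0, 0.03, 0], [0.1, 0, 0, 0.06, 0], [0, 0, 0, 0.11, 0], [0, 0, 0, 0.16, 0], [0, -0.015, -0.035, 0.2, 0], [0, -0.03, -0.07, 0.24, 0], [0, -0.04, -0.09, 0.25, 0]]

```text
t: 17.68
tcp_pos: [0.5855, 0.0213, 0.2734]
tool_rot: [0.144, 0.689, -0.144, 0.695]
force: [0.9, -0.3, 0.6]
finger_gap: 0.999
```

send_rows:
  steps:
    - [[0, -0.02, -0.045, 0.01, 0], [0, -0.035, -0.085, 0.02, 0], [0, -0.035, -0.085, 0.02, 0], [0, -0.035, -0.085, 0.02, 0]]

```text
t: 18.18
tcp_pos: [0.5492, -0.0616, 0.2884]
tool_rot: [0.144, 0.693, -0.144, 0.692]
force: [0.3, 0.4, -0.6]
finger_gap: 1.004
```

Run:
```python
from h import *
st=manip.sense();c=cam('wrist',st);print(st['tcp_pos'].tolist(),st['force'],st['finger_gap'])
im=snap('wrist','w12.png')[:,:,::-1].copy()
C=(.5887,.0316,-.409)
L=np.linspace(-.12,.12,200)
for P,col in((circ(.029,.046,0,.088),(0,0,255)),(circ(.029,.046,0,-.088),(0,0,255)),(np.c_[L*0+.04,L,L*0+.004],(255,0,255)),(np.c_[L*0-.04,L,L*0+.004],(255,0,255)),(np.c_[L/3,L*0+.008,L*0+.115],(0,255,255)),(np.c_[L/3,L*0-.008,L*0+.115],(0,255,255))):
    for u,v in proj(c,carrier_pts(*C,P)): cv2.circle(im,(int(round(u)),int(round(v))),0,col,-1)
cv2.imwrite('pics/w12o.png',im)
```

```text
[0.5492037343641408, -0.061612525970676596, 0.2883900520446491] [ 0.27297531  0.40841657 -0.59543883] 1.0038292336750125
```

View pics/w12o.png

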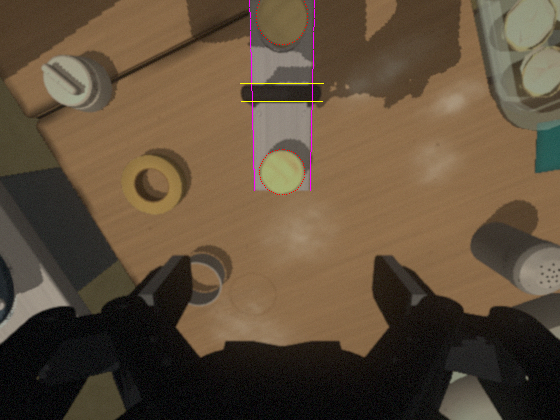

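Both cups and the handle, at (281,92), match the model. Now I turn the jaws along the carrier's y above the handle.

send_rows:
  steps:
    - [[0, 0.005, 0.012, 0, 0.17], [0, 0.01, 0.024, 0, 0.34], [0, 0.015, 0.036, 0, 0.51], [0, 0.02, 0.048, 0, 0.68], [0, 0.025, 0.06, 0, 0.85], [0, 0.03, 0.072, 0, 1.02], [0, 0.035, 0.083, 0, 1.19], [0, 0.0395, 0.0932, 0, 1.36]]

```text
t: 19.23
tcp_pos: [0.589, 0.0332, 0.288]
tool_rot: [-0.326, 0.628, 0.326, 0.627]
force: [-0.4, 0.4, -0.6]
finger_gap: 1.001
```

send_rows:
  steps:
    - [[0, 0, 0, -0.03, 0.15], [0, 0, 0, -0.06, 0.21], [0, 0, 0, -0.08, 0.21], [0, 0, 0, -0.08, 0.21], [0, 0, 0, -0.08, 0.21]]

```text
t: 19.85
tcp_pos: [0.5896, 0.0318, 0.2092]
tool_rot: [-0.388, 0.591, 0.388, 0.591]
force: [-0.0, 1.1, -0.1]
finger_gap: 0.999
```

Run:
```python
from h import *
st=manip.sense();c=cam('wrist',st);print(st['tcp_pos'].tolist(),st['force'],st['finger_gap'],st['q'].round(2))
j=R.from_quat(st['tool_rot']).as_matrix()[:,2];print('jaw yaw',np.arctan2(j[1],j[0]),'want',-.409+np.pi/2)
im=snap('wrist','w13.png')[:,:,::-1].copy()
C=(.5887,.0316,-.409)
L=np.linspace(-.12,.12,200)
for P,col in((circ(.029,.046,0,.088),(0,0,255)),(circ(.029,.046,0,-.088),(0,0,255)),(np.c_[L/3,L*0+.008,L*0+.115],(0,255,255)),(np.c_[L/3,L*0-.008,L*0+.115],(0,255,255))):
    for u,v in proj(c,carrier_pts(*C,P)): cv2.circle(im,(int(round(u)),int(round(v))),0,col,-1)
cv2.imwrite('pics/w13o.png',im)
```

```text
[0.5896194653717495, 0.03180049282534858, 0.2092267515810385] [-0.00218867  1.13014959 -0.10149211] 0.9994061964671337 [-0.14  0.51  1.55  0.    1.09 -1.3 ]
jaw yaw 1.1612228433791512 want 1.1617963267948965
```

View pics/w13o.png

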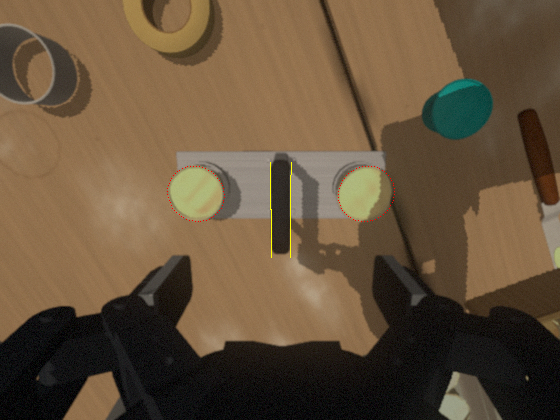

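Jaw yaw matches. The bar is at (281,207), centred between the fingers, and both cup rims are on the overlay. Descending on the handle.

send_rows:
  steps:
    - [[0, -0.001, 0, -0.03, 0], [0.1, -0.001, 0, -0.06, 0], [0.2, -0.001, 0, -0.09, 0], [0.3, -0.001, 0, -0.112, 0], [0.3, -0.001, 0, -0.121, 0], [0.3, -0.001, 0, -0.121, 0], [0.3, -0.001, 0, -0.121, 0]]

```text
t: 20.78
tcp_pos: [0.5891, 0.0309, 0.089]
tool_rot: [-0.388, 0.591, 0.387, 0.592]
force: [0.9, -0.1, -0.4]
finger_gap: 0.704
```

Run:
```python
from h import *
st=manip.sense();print(st['tcp_pos'].tolist(),st['force'],st['finger_gap'])
snap('wrist','w14.png');im=snap('side','sd14.png')[:,:,::-1]
cv2.imwrite('pics/sd14c.png',cv2.resize(im[150:290,230:370],None,fx=4,fy=4,interpolation=cv2.INTER_CUBIC))
```

```text
[0.5890679075372797, 0.03094991684819894, 0.089046085699719] [ 0.86907888 -0.11196446 -0.39438546] 0.7035196749653765
```

View pics/w14.png

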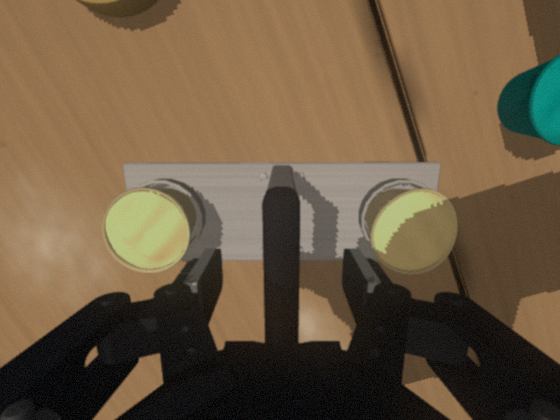

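View pics/sd14c.png

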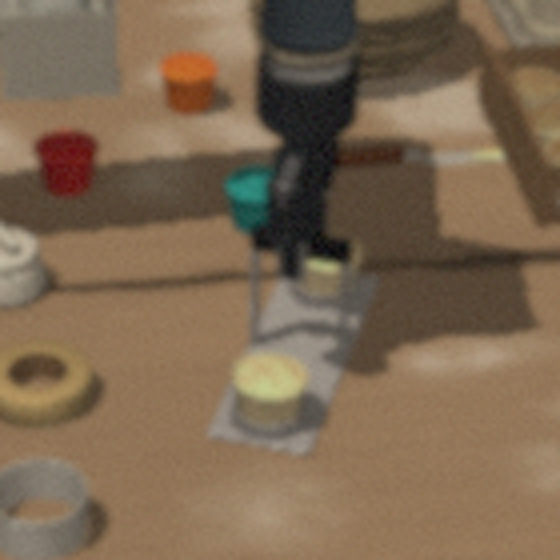

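The bar, at (281,260), is centred between the fingers and both cups are clear. Closing.

send_rows:
  steps:
    - [[0.45, 0, 0, 0, 0], [0.6, 0, 0, 0, 0], [0.7, 0, 0, 0, 0], [0.8, 0, 0, 0, 0], [1, 0, 0, 0, 0], [1, 0, 0, 0, 0], [1, 0, 0, 0, 0], [1, 0, 0, 0, 0]]
  grip_force: 80

```text
t: 21.88
tcp_pos: [0.5882, 0.0309, 0.088]
tool_rot: [-0.388, 0.591, 0.387, 0.592]
force: [0.5, 0.0, 3.3]
finger_gap: 0.175
```

send_rows:
  steps:
    - [[1, 0, 0, 0.001, 0], [1, 0, 0, 0.003, 0], [1, 0, 0, 0.006, 0], [1, 0, 0, 0.01, 0], [1, 0, 0, 0.014, 0], [1, 0, 0, 0.018, 0], [1, 0, 0, 0.02, 0], [1, 0, 0, 0.02, 0]]

```text
t: 22.88
tcp_pos: [0.5882, 0.031, 0.1081]
tool_rot: [-0.388, 0.591, 0.387, 0.592]
force: [0.5, 0.3, -4.7]
finger_gap: 0.171
```

Run:
```python
from h import *
st=manip.sense();print(st['tcp_pos'].tolist(),st['force'],st['ft_torque'],st['finger_gap'])
snap('wrist','w15.png');im=snap('side','sd15.png')[:,:,::-1]
cv2.imwrite('pics/sd15c.png',cv2.resize(im[150:290,230:370],None,fx=4,fy=4,interpolation=cv2.INTER_CUBIC))
```

```text
[0.5881992167903992, 0.030994333110652722, 0.10807884207157856] [ 0.47390577  0.26429491 -4.74617297] [0.04901183 0.01426797 0.05522891] 0.17114604295141042
```

View pics/w15.png

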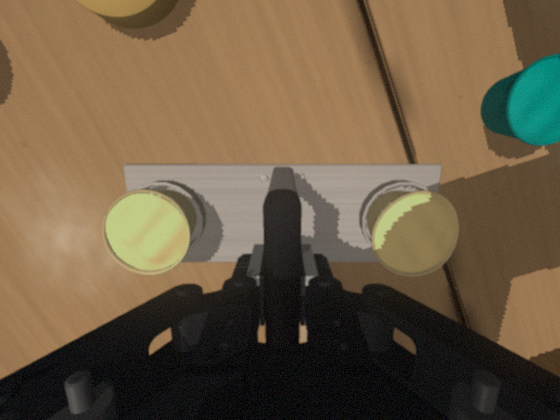

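View pics/sd15c.png

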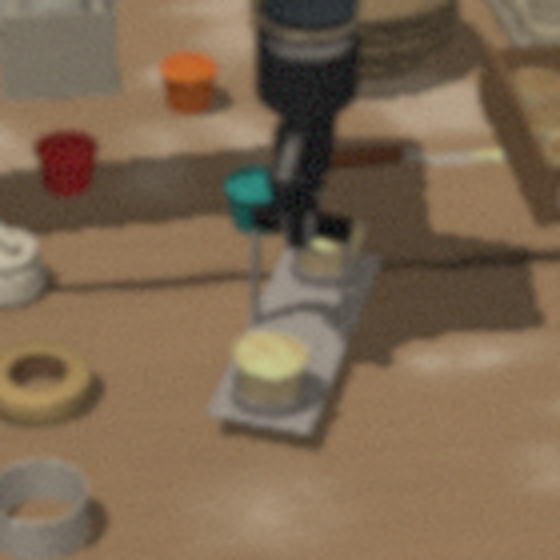

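The carrier is off the table. The plate edges keep their place in the wrist view (row 163), so it hangs level, and the load is 4.7 N. I raise it to about 15 cm.

send_rows:
  steps:
    - [[1, 0, 0, 0.004, 0], [1, 0, 0, 0.012, 0], [1, 0, 0, 0.024, 0], [1, 0, 0, 0.036, 0], [1, 0, 0, 0.048, 0], [1, 0, 0, 0.06, 0], [1, 0, 0, 0.068, 0], [1, 0, 0, 0.072, 0]]

```text
t: 23.98
tcp_pos: [0.5882, 0.031, 0.1805]
tool_rot: [-0.388, 0.591, 0.387, 0.592]
force: [0.6, -0.3, -4.1]
finger_gap: 0.169
```

send_rows:
  steps:
    - [[1, 0, 0, 0.008, 0], [1, 0, 0, 0.02, 0], [1, 0, 0, 0.032, 0], [1, 0, 0, 0.044, 0], [1, 0, 0, 0.053, 0], [1, 0, 0, 0.058, 0], [1, 0, 0, 0.06, 0], [1, 0, 0, 0.06, 0]]

```text
t: 24.98
tcp_pos: [0.5879, 0.031, 0.2396]
tool_rot: [-0.387, 0.592, 0.388, 0.591]
force: [0.6, 0.3, -4.7]
finger_gap: 0.176
```

send_rows:
  steps:
    - [[1, 0, 0, 0, 0], [1, 0, 0, 0, 0], [1, 0, 0, 0, 0], [1, 0, 0, 0, 0], [1, 0, 0, 0, 0], [1, 0, 0, 0, 0], [1, 0, 0, 0, 0], [1, 0, 0, 0, 0]]

```text
t: 25.98
tcp_pos: [0.5881, 0.031, 0.2398]
tool_rot: [-0.388, 0.591, 0.387, 0.592]
force: [-1.1, -0.9, -4.3]
finger_gap: 0.176
```

send_rows:
  steps:
    - [[1, 0, 0, 0, 0], [1, 0, 0, 0, 0], [1, 0, 0, 0, 0], [1, 0, 0, 0, 0], [1, 0, 0, 0, 0], [1, 0, 0, 0, 0], [1, 0, 0, 0, 0], [1, 0, 0, 0, 0]]

```text
t: 26.98
tcp_pos: [0.5881, 0.031, 0.2398]
tool_rot: [-0.388, 0.591, 0.388, 0.591]
force: [0.4, -0.1, -3.9]
finger_gap: 0.173
```

Run:
```python
from h import *
st=manip.sense();print(st['t'],st['tcp_pos'].tolist(),st['force'],st['ft_torque'],st['finger_gap'],abs(st['qd']).max())
snap('wrist','w16.png');im=snap('side','sd16.png')[:,:,::-1]
cv2.imwrite('pics/sd16c.png',cv2.resize(im[120:270,220:380],None,fx=4,fy=4,interpolation=cv2.INTER_CUBIC))
```

```text
26.975 [0.5880662569069497, 0.030997367409155898, 0.23979032763739655] [ 0.35445038 -0.11832933 -3.87124679] [ 0.05823264 -0.02453462 -0.00110656] 0.17315213236165045 0.008072920325069247
```

View pics/w16.png

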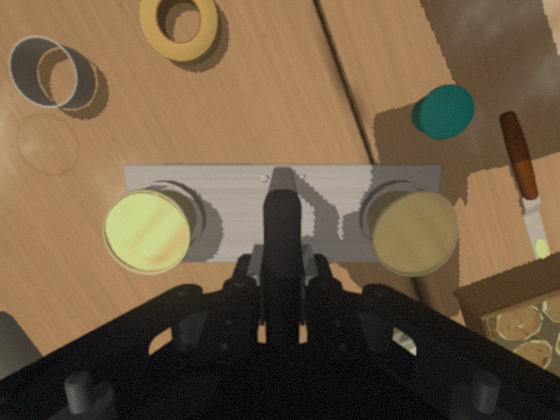

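View pics/sd16c.png

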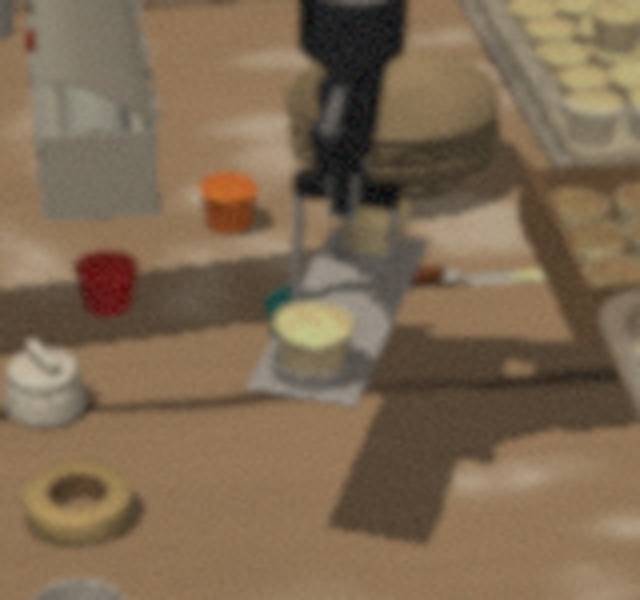

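The wrist view is unchanged from just after the grasp, with the cups at (148,230) and (414,232). The side view shows both cups upright in their pockets. The underside is at about 0.152 m. One more still second, then I hand in.

send_rows:
  steps:
    - [[1, 0, 0, 0, 0], [1, 0, 0, 0, 0], [1, 0, 0, 0, 0], [1, 0, 0, 0, 0], [1, 0, 0, 0, 0], [1, 0, 0, 0, 0]]

```text
t: 27.82
tcp_pos: [0.5881, 0.031, 0.2398]
tool_rot: [-0.388, 0.591, 0.388, 0.591]
force: [-0.4, 0.5, -5.1]
finger_gap: 0.171
```

```bash
python3 -c "
from h import *
print(manip.sense()['tcp_pos']);print(manip.sign_off())"
```

```text
[0.58806991 0.03099192 0.23981376]
the job is handed in; nothing more can be done
None
```

Both custard cups are in the carrier's pockets, and the carrier is held up by its handle. I handed the job in at about 27.8 s of the 72 s allowed; no verdict was reported.

- **Cups:** The right cup went into pocket 2 and the left cup into pocket 1. Both were released while the carrier stood on the worktop. Afterwards both rims matched the predicted pocket positions to about a pixel in the wrist picture.
- **Lift:** I gripped the handle bar at 80 N and raised the carrier until its underside was about 0.152 m above the worktop. It stayed still there for nearly 3 s before hand-in, and the carried weight read about 4–5 N.
- **Last pictures:** The carrier looked level and both cups stood upright in their pockets. In the wrist picture the carrier and cups had not shifted since the grasp. The timer, tape and ring cutter were never touched.
- **Disagreements:** Automatic detection of the left cup failed because it was in the arm's shadow. I placed its outline by hand and confirmed it from a closer picture. The scene and side cameras' first estimates of that cup were 5–7 mm off the wrist camera's, and I used the wrist camera. On the carrier's handle the drawn model was off by 1–2 mm along the bar.

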